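Refit the filter and hold the compressor cowl shut

TASK

Push the filter cartridge fully home into its tube in the airbrush compressor and leave it there; only then turn the T-shaped quarter-turn fastener until its bar lies in line with the slot of the open cowl, and let go of it. Then swing the sprung cowl shut over both, so the bar comes up through the slot, and finish while still holding the cowl pressed flat against the deck. Leave the dolls, tins, jar, brush and screwdriver where they are.

Things in the scene. Friction and masses are not known exactly. Their poses are not given: they have to be found in the camera images.
- unit: housing of a small bench compressor for the airbrush, fixed to the bench: grey box 180 (x) x 230 (y) x 92 mm high, flat top deck with a round tube bored into it; origin under its centre, z up. Everything below called 'unit x, y' is along these axes
- tube_mouth (a point): centre of the mouth of the filter tube in the deck, 20 mm to unit +y of the housing's centre, 92 mm above the bench; bore 43 mm across, 64 mm deep, straight down; axes as the unit's
- cartridge: white filter cartridge, standing upright: body 40 mm across and 58 mm long with a tapered foot (35 mm across at the bottom), then a collar 52 mm across and 5 mm thick, then a grip knob 22 mm across and 26 mm tall (89 mm in all, about 0.16 kg); origin at the centre of its underside, z up its length. Fully home, the collar lies on the deck and the origin is 58 mm below the tube's mouth
- stud_top (a point): centre of the top of the quarter-turn T fastener on the deck, 31 mm above the deck and 65 mm to unit -y of the housing's centre; the T bar is a steel block 32 mm long, 10 mm wide, 23 mm high (8 to 31 mm above the deck) on a 12 mm shank and turns about the vertical. The point's x and y axes turn with the bar; the bar is long in the point's y
- stud (a joint): turn of the T fastener, rad, positive anticlockwise seen from above; at 0 the bar lies along unit y, in line with the slot of the cowl (the cowl passes over it only within about 0.18 either way); starts between 0.7 and 1.45, no detent or stop at 0, stays where it is left, stiff enough to need 0.03 N m
- cowl (a joint): opening of the cowl, rad: 0 shut on the deck, 1.57 upright. A spring (0.9 N m per rad, neutral at 1.6) lifts it open; it stands between about 1.5 and 1.7 at the start. Holding it shut takes about 7 N straight down at the pads
- cowl_hinge (a point): middle of the cowl's hinge line, on the deck, 105 mm to unit +y of the housing's centre; the hinge runs along unit x and the cowl shuts towards unit -y. Axes as the unit's
- press_pad (a point): black rubber thumb pad on the cowl's flat front flange, on the outer face (top when shut), 172 mm from the hinge line and 55 mm to unit -x of the middle; turns with the cowl, its z is the outward normal of the cowl's outer face, its -y points from the hinge to the free edge. An identical pad lies 55 mm to the other side.
- slot (a point): middle of the slot through the cowl's flange, 170 mm from the hinge line, 44 mm long (across the hinge direction) and 16 mm wide; the T bar stands up through it when shut. The cowl is thin aluminium, 170 mm wide along the hinge: the flat flange, 4 mm thick, is 140 to 205 mm from the hinge, its outer face 5 mm above the deck when shut; from 15 to 140 mm it is a hollow dome 43 mm high
- doll_a: bystander, loose: plain wooden peg doll, 46 mm across, 71 mm tall; origin at the centre of its underside, z up
- doll_b: bystander, loose: painted peg doll, 46 mm across, 71 mm tall; origin at the centre of its underside, z up
- tin_a: bystander, loose: paint tin, 74 mm across, 85 mm tall; origin at the centre of its underside, z up
- tin_b: bystander, loose: small bare paint tin, 60 mm across, 60 mm tall; origin at the centre of its underside, z up
- jar: bystander, loose: glass jar, 64 mm across, 90 mm tall; origin at the centre of its underside, z up
- brush: bystander, loose: paint brush lying flat, about 200 mm long; origin under its middle, handle to -x
- driver: bystander, loose: screwdriver lying flat, about 200 mm long; origin under its middle, handle to -x
Things that resemble listed ones, but are neither listed nor needed, are in the scene too. What is shaped like the cartridge but purple or turquoise is not meant.

How it is judged:
By the outcome, as a careful person would: the job done as asked, in the order asked, and still so for the second after the job is handed in, while the arm keeps its last pose, push and grip.
It also fails if it takes over 72 s, if anything falls off the work surface, if the arm or the gripper's body presses on something with over 40 N, if the wrist force passes 120 N, or if a joint passes its speed limit or range.

ROBOT

A 6-joint arm with a two-finger parallel gripper is mounted at the origin on the work surface. World frame = base frame: x ahead of the robot, y to its left, z up, the work surface at z = 0. Lengths are in mm, angles in degrees, forces in N, time in s.
With the tool pointing down it reaches from about 300 to 850 mm from the base axis. Payload 4.2 kg.
Tool frame: the origin (TCP) lies on the mounting face of the last link; the fingertips stand 191 mm ahead of it and the grasp point (between the pads) lies 172 mm ahead of it; z points along the fingers, y is the direction in which the jaws open and shut (so a half turn about z gives the same grasp; the last joint's range is limited). The gripper opens to 91 mm and grips with 3 to 60 N. Pads are 32 mm wide; open, the fingers measure 118 mm over their backs; the gripper's body (76 mm by 178 mm) begins 60 mm behind the grasp point.
Start: joints at [76.146, 18.312, 89.639, -0, 72.044, -1.146], TCP at [126.489, 560.913, 404.776] pointing down, gripper open.
Joint ranges: [-177.97, 177.97], [-48.28, 115.42], [12.27, 149.76], [-77.06, 257.06], [2.81, 150.46], [-146.56, 146.56]. Speed limits (degrees/s): [147.25, 147.25, 180, 180, 180, 180].

INTERFACE

Orientations are given as [roll, pitch, yaw] about the fixed x, y, z axes, in that order (R = Rz(yaw) Ry(pitch) Rx(roll)).
In Python, from workcell import env gives the robot as it stands.
- The arm moves only by the shell command python3 -m handwheel 'ROWS' [FORCE]. ROWS is JSON, a list of rows, each an object with "gripper": the opening in per cent of the stroke, from 0 (shut) to 100 (fully open); "travel": the shift along the tool's x, y, z in m, a list of three; "twist": the turn about the tool's z in rad. In form: [{"gripper": gripper, "travel": [x, y, z], "twist": twist}, ...]. A call has 1 to 5 rows; each row shifts and turns the commanded pose from where the row before left it, along the tool's axes as they then stand; what a row does not reach is not made up. A row lasts 1/12 s, in which the tool goes at most 41.7 mm and 7.16 degrees, less where a joint would pass 70% of its speed; a pose out of reach is approached as far as the arm can. A call with a gripper value outside its range is refused whole. The fingers move at their own pace and stop on an object; FORCE is the grip in N (left out, the last holds). Time passes only in rows, so rows that do not move let the fingers close. It gives the time, the measured TCP pose, the force and the opening at its end, in the units of the state.
- env.state(): the state, without advancing time (a new reading comes with each control period).
- env.grab_frame(name): name is "side" or "top"; returns a dict with "frame" (480x640x3 uint8, red, green, blue), "intrinsics" (3x3 intrinsics, pixels), "extrinsics" (4x4, takes a point from camera to world coordinates). Camera axes: x right, y down, z forward; pixel columns grow to the right and rows downward; lengths in mm; the calibration is good to about 2 mm. A picture is of the moment at which its call begins. There is no depth.
- env.job_done(): hands the job in, once; it reports no verdict.
Trained networks look in the newest picture that a camera, given by its name, has taken for a name from the list of things; names that differ only in an ending like _2 or _b are one class to them, and where a whole thing is asked for, a point or a joint stands for the part that bears it (a point fixed in the world has none). Each returns a list of dicts, best first, with "confidence" (0 to 1); they miss things now and then, are a little off and sometimes report something else, mostly with a low value. They report only what shows in the picture. A call takes as long as a camera call. They do not tell look-alikes from the thing itself.
- env.trace(camera, thing): "pixels" (480x640 bool, what is visible of it) and "uv" ([column, row] in pixels, amid what is visible of it).
- env.pinpoint(camera, thing): "uv" ([column, row] in pixels: a listed point, or the origin of a listed thing).
The state is a dict: "time_s": time; "qpos": joint angles; "qvel": joint speeds; "effort": joint torques, N m; "ee_pos": TCP position; "ee_rot": TCP orientation; "force": force on the tool from outside, world axes, zero at the start; "torque": the same for the moment, N m; "gripper_width": finger opening in mm.
Only numpy, scipy, OpenCV 4.12 (cv2) and the standard library are available. Lean on these libraries where they do the work, as an engineer would, in place of code of your own. Each camera call takes 0.05 s, during which the arm holds its last target. There are 200 camera calls.

## Working session

There is one attempt and no reset: what is moved stays moved. The work goes in short steps, Python scripts to look and compute and a shell command to move; the robot and the scene stay as the last step left them, time stands still between calls to the robot, and variables do not carry over. Pictures are saved under pics/ and viewed, about 8 in all and at most 12, crops included, and the job is handed in when it is done.

```bash
mkdir -p pics; ls; cat > h.py <<'E'
import numpy as np, cv2
from workcell import env
def ray(c,uv):
    K=np.array(c["intrinsics"]);T=np.array(c["extrinsics"])
    d=T[:3,:3]@np.linalg.inv(K)@np.array([uv[0],uv[1],1.]);return T[:3,3],d/np.linalg.norm(d)
def atz(c,uv,z):
    o,d=ray(c,uv);return o+d*(z-o[2])/d[2]
def tri(c1,u1,c2,u2):
    o1,d1=ray(c1,u1);o2,d2=ray(c2,u2)
    A=np.stack([d1,-d2],1);s=np.linalg.lstsq(A,o2-o1,rcond=None)[0]
    p,q=o1+s[0]*d1,o2+s[1]*d2;return (p+q)/2,np.linalg.norm(p-q)
def proj(c,p):
    K=np.array(c["intrinsics"]);T=np.linalg.inv(np.array(c["extrinsics"]))
    q=K@(T[:3,:3]@np.array(p)+T[:3,3]);return q[:2]/q[2]
def save(c,n,crop=None,s=1):
    f=c["frame"][:,:,::-1]
    if crop: f=f[crop[1]:crop[3],crop[0]:crop[2]]
    cv2.imwrite("pics/"+n+".png",cv2.resize(f,None,fx=s,fy=s))
E
python3 - <<'E'
from h import *
np.set_printoptions(precision=1,suppress=True)
C={n:env.grab_frame(n) for n in("side","top")}
for n in C:
    save(C[n],n+"0"); print(n,np.array(C[n]["extrinsics"]))
    for t in["unit","tube_mouth","cartridge","stud_top","cowl_hinge","press_pad","slot","doll_a","tin_a","jar","brush","driver"]:
        print(n,t,[(np.round(d["uv"]).tolist(),round(d["confidence"],2)) for d in env.pinpoint(n,t)])
print(env.state())
E
```

```text
pics
side [[   1.    -0.     0.   487. ]
 [  -0.    -0.7    0.7 -976.1]
 [   0.    -0.7   -0.7 1086.1]
 [   0.     0.     0.     1. ]]
side unit [([340.0, 255.0], 0.84), ([346.0, 199.0], 0.66), ([373.0, 334.0], 0.28)]
side tube_mouth [([343.0, 222.0], 0.94)]
side cartridge [([307.0, 372.0], 0.87), ([320.0, 339.0], 0.83), ([264.0, 336.0], 0.73), ([262.0, 377.0], 0.55), ([285.0, 176.0], 0.26), ([341.0, 255.0], 0.21)]
side stud_top [([337.0, 234.0], 0.53)]
side cowl_hinge [([346.0, 201.0], 0.9), ([330.0, 142.0], 0.55)]
side press_pad [([328.0, 141.0], 0.81)]
side slot [([353.0, 144.0], 0.91)]
side doll_a [([380.0, 366.0], 0.66), ([371.0, 331.0], 0.62)]
side tin_a [([379.0, 412.0], 0.82), ([325.0, 441.0], 0.77)]
side jar [([285.0, 178.0], 0.86)]
side brush []
side driver []
top [[  -0.    -1.     0.2  269.8]
 [  -1.     0.    -0.    11.7]
 [  -0.    -0.2   -1.  1325.8]
 [   0.     0.     0.     1. ]]
top unit [([296.0, 218.0], 0.62)]
top tube_mouth [([289.0, 209.0], 0.98)]
top cartridge [([417.0, 246.0], 0.89), ([388.0, 230.0], 0.81), ([425.0, 278.0], 0.51), ([393.0, 276.0], 0.5)]
top stud_top [([319.0, 209.0], 0.37)]
top cowl_hinge [([259.0, 202.0], 0.88)]
top press_pad [([241.0, 208.0], 0.61), ([292.0, 206.0], 0.55)]
top slot [([448.0, 196.0], 0.68), ([246.0, 184.0], 0.62)]
top doll_a [([382.0, 195.0], 0.67), ([414.0, 192.0], 0.54)]
top tin_a [([470.0, 232.0], 0.88), ([448.0, 195.0], 0.79)]
top jar [([184.0, 269.0], 0.88)]
top brush [([199.0, 207.0], 0.9), ([382.0, 191.0], 0.26)]
top driver [([163.0, 227.0], 0.68)]
{'time_s': 1.3, 'qpos': array([76.1, 18.3, 89.6,  0. , 72. , -1.1]), 'qvel': array([ 0.1,  0. , -0. ,  0.1,  0. , -0. ]), 'effort': array([  0. , -41.2, -23.2,   0.1,   0. ,   0. ]), 'ee_pos': array([126.5, 560.9, 404.7]), 'ee_rot': array([180. ,  -0. , 167.3]), 'force': array([ 0.3, -0.7, -0.4]), 'torque': array([ 0.1, -0. ,  0. ]), 'gripper_width': 91.31061632354717}
```

```bash
python3 - <<'E'
import cv2
a=cv2.imread("pics/side0.png")[100:480,200:460];b=cv2.imread("pics/top0.png")[140:330,130:490]
import numpy as np
cv2.imwrite("pics/s1.png",cv2.resize(a,None,fx=1.55,fy=1.55,interpolation=cv2.INTER_CUBIC));cv2.imwrite("pics/t1.png",cv2.resize(b,None,fx=2.2,fy=2.2,interpolation=cv2.INTER_CUBIC))
E
```

```text
(no output)
```

View pics/s1.png

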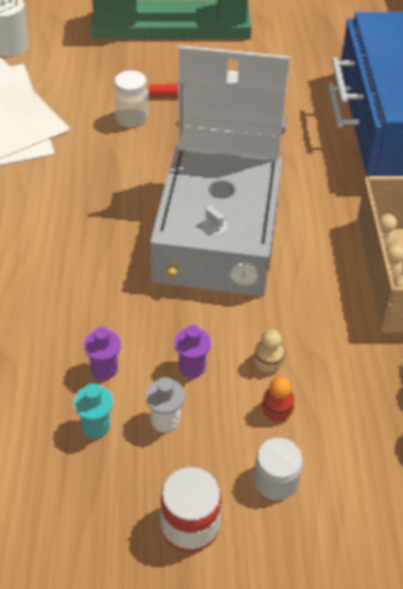

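View pics/t1.png

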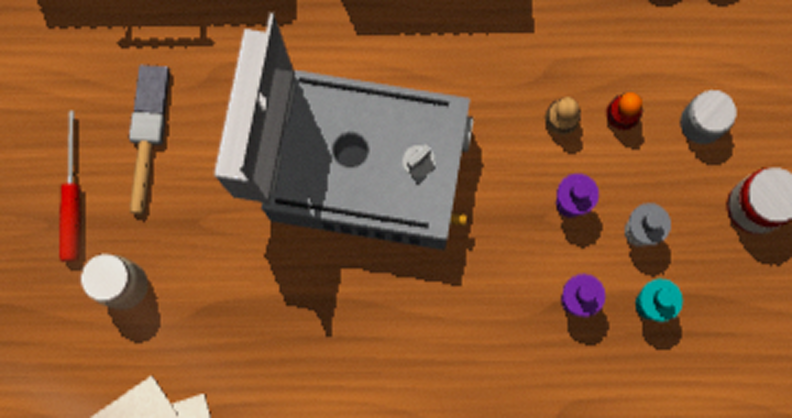

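The side view shows the unit with its cowl up. The white cartridge with the grey top is at side ≈(307,367) and top ≈(424,242); the purple and turquoise look-alikes are around it, with the dolls and tins beyond. The T bar is at side (337,238), turned to a diagonal.

```bash
python3 - <<'E'
from h import *
np.set_printoptions(precision=1,suppress=True)
C={n:env.grab_frame(n) for n in("side","top")}
s,t=C["side"],C["top"]
P={}
for th,z,hs,ht in[("tube_mouth",92,(343,222),(289,209)),("cowl_hinge",92,(346,201),(259,202)),("stud_top",123,(337,234),(319,209)),("cartridge",0,(307,372),(417,246)),("slot",None,(353,144),(246,184)),("jar",0,(285,178),(184,269)),("unit",0,(340,255),(296,218))]:
    r={}
    for n,h in(("side",hs),("top",ht)):
        L=[d for d in env.pinpoint(n,th) if np.hypot(*(np.array(d["uv"])-h))<15]
        if L:r[n]=np.array(L[0]["uv"])
    if len(r)==2: print(th,"tri",*tri(s,r["side"],t,r["top"]))
    if z is not None:
        for n in r: print("   ",n,atz(C[n],r[n],z))
# neighbours bases
for u in[(320,339),(264,336),(262,377)]: print("lookalike side",atz(s,u,0))
for u in[(388,230),(425,278),(393,276)]: print("lookalike top",atz(t,u,0))
for u in [(380,366),(371,331)]: print("doll",atz(s,u,0))
# cartridge trace, stud trace
for n,h in(("side",(307,367)),("top",(424,242))):
    for d in env.trace(n,"cartridge"):
        print(n,d["uv"],d["confidence"],d["pixels"].sum())
for n in C:
    for d in env.trace(n,"stud_top")[:2]:
        ys,xs=np.nonzero(d["pixels"]);print(n,"stud",d["uv"],d["confidence"],len(xs),xs.min(),xs.max(),ys.min(),ys.max())
save(t,"studtop",(295,185,345,235),8)
save(s,"studside",(310,210,370,270),8)
a=cv2.imread("pics/studtop.png");b=cv2.imread("pics/studside.png");a=cv2.resize(a,(390,390));b=cv2.resize(b,(390,390));cv2.imwrite("pics/stud.png",np.hstack([a,b]))
E
```

```text
tube_mouth tri [576.1  82.4  95.4] 7.613030339354527
    side [580.2  87.6  92. ]
    top [573.1  82.   92. ]
cowl_hinge tri [592.5 162.3  92.6] 3.808947697409556
    side [590.7 162.2  92. ]
    top [594.6 162.7  92. ]
stud_top tri [563.5   4.1 111. ] 0.7969807395717685
    side [562.9  -7.9 123. ]
    top [560.2   4.1 123. ]
cartridge tri [ 488.6 -291.7   -7.8] 4.342149757331014
    side [ 486.5 -297.1    0. ]
    top [ 489.5 -289.6    0. ]
slot tri [599.  175.  249.5] 3.155577799307428
jar tri [419.2 382.2  -1.9] 0.8497542831695386
    side [419.  379.6   0. ]
    top [419.4 381.7   0. ]
unit tri [577.3  64.6 -13.2] 0.702413240379982
    side [576.5  52.2   0. ]
    top [573.9  64.    0. ]
lookalike side [ 515.7 -209.2    0. ]
lookalike side [ 389.5 -199.5    0. ]
lookalike side [ 390.4 -304.9    0. ]
lookalike top [ 530.8 -200.2    0. ]
lookalike top [ 390.9 -299.2    0. ]
lookalike top [ 397.7 -208.8    0. ]
doll [ 644.2 -281.     0. ]
doll [ 632.4 -188.6    0. ]
side [320.7, 326.9] 0.94 613
side [262.4, 326.6] 0.68 606
side [308.9, 359.9] 0.67 700
side [258.8, 364.5] 0.63 642
side [379.5, 400.8] 0.58 1002
top [389.5, 225.7] 0.86 297
top [423.8, 240.0] 0.82 306
top [245.5, 193.4] 0.68 1959
top [430.8, 275.5] 0.55 285
top [393.8, 271.8] 0.54 323
side stud [337.3, 238.7] 0.54 118 332 343 233 246
top stud [322.7, 211.4] 0.53 74 315 325 206 216
```

View pics/stud.png

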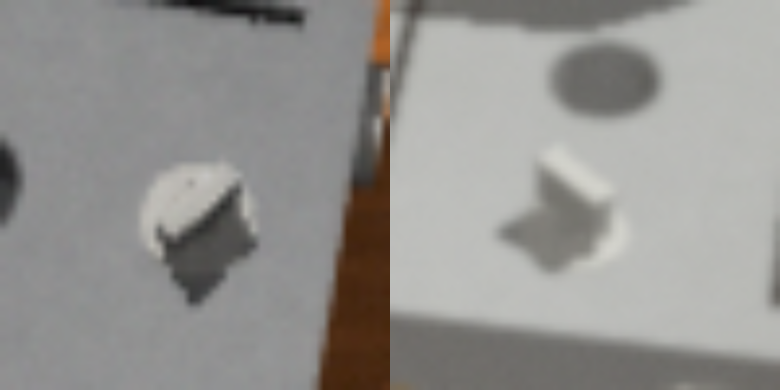

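```bash
python3 - <<'E'
from h import *
from scipy.optimize import least_squares
np.set_printoptions(precision=1,suppress=True)
s=env.grab_frame("side");t=env.grab_frame("top")
obs=[]
for u,p in[((298.7,259.4),(-90,-115,92)),((372.9,269),(90,-115,92)),((343.2,222),(0,20,92)),((346,201),(0,105,92)),((339.1,236.5),(0,-65,123))]: obs.append((s,u,p))
for u,p in[((333.2,250.5),(-90,-115,92)),((343.2,184.5),(90,-115,92)),((289.1,208.5),(0,20,92)),((259,202),(0,105,92)),((320.4,211),(0,-65,123))]: obs.append((t,u,p))
def W(q,p):
    c,n=np.cos(q[2]),np.sin(q[2]);return np.array([q[0]+c*p[0]-n*p[1],q[1]+n*p[0]+c*p[1],p[2]])
f=lambda q:np.concatenate([proj(c,W(q,p))-u for c,u,p in obs])
r=least_squares(f,[577,62,-.15],loss="soft_l1");print(r.x,np.degrees(r.x[2]));print(r.fun.reshape(-1,2))
q=r.x
for p in[(0,20,92),(0,105,92),(0,-65,123)]:print(W(q,p))
A=atz(s,(310+163/6.5,210+150/6.5),123);B=atz(s,(310+219/6.5,210+196/6.5),123);print("bar side",A,B,np.degrees(np.arctan2(*(A-B)[1::-1])))
A=atz(t,(295+163/7.8,185+233/7.8),123);B=atz(t,(295+233/7.8,185+174/7.8),123);print("bar top",A,B,np.degrees(np.arctan2(*(A-B)[1::-1])))
# cartridge knob/collar
print("knob tops")
for z in(89,):print(atz(s,(307.5,354),z),atz(t,(426,240),z))
save(s,"cs",(270,310,350,390),6);save(t,"ct",(380,200,440,260),6)
a=cv2.imread("pics/cs.png");b=cv2.imread("pics/ct.png");cv2.imwrite("pics/cart.png",np.hstack([cv2.resize(a,(400,400)),cv2.resize(b,(400,400))]))
E
```

```text
[573.2  58.3  -0.2] -10.406982833159784
[[-1.7 -3.6]
 [ 0.5 -3.4]
 [-0.6 -0.5]
 [ 1.  -1.5]
 [-0.7 -0.2]
 [ 0.5 -1.9]
 [ 1.1  0.1]
 [ 0.9 -0.5]
 [ 0.2  0.9]
 [ 0.6 -0.5]]
[576.8  77.9  92. ]
[592.2 161.5  92. ]
[561.5  -5.7 123. ]
bar side [554.2   5.4 123. ] [573.4 -18.4 123. ] 128.98401499263156
bar top [549.7   7.9 123. ] [569.9 -16.1 123. ] 130.11276208616553
knob tops
[ 487.4 -308.1   89. ] [ 484.6 -286.8   89. ]
```

View pics/cart.png

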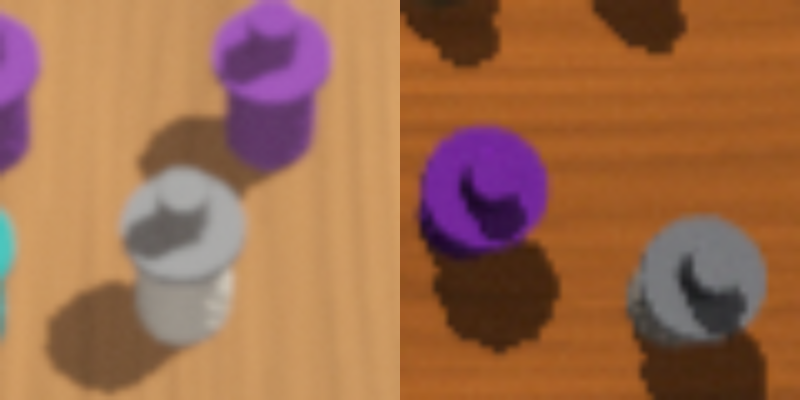

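```bash
cat > circ.py <<'E'
from h import *
from scipy.optimize import minimize
import itertools
def fit(c,x0,z,r,span=12,col=None):
    g=cv2.GaussianBlur(c["frame"],(0,0),.6).astype(np.float32)
    a=np.linspace(0,2*np.pi,72,endpoint=False)
    def samp(x,y,rr):
        p=np.array([proj(c,(x+rr*np.cos(t),y+rr*np.sin(t),z)) for t in a]).astype(np.float32)
        return cv2.remap(g,p[:,0][None],p[:,1][None],cv2.INTER_LINEAR)[0]
    def f(q):
        d=np.abs(samp(q[0],q[1],r+2.5)-samp(q[0],q[1],r-2.5)).sum(1);return -np.minimum(d,60).mean()
    G=np.arange(-span,span+.1,3)
    b=min(((x0[0]+i,x0[1]+j) for i in G for j in G),key=f)
    r_=minimize(f,b,method="Nelder-Mead",options=dict(initial_simplex=[b,(b[0]+2,b[1]),(b[0],b[1]+2)],maxiter=40));return r_.x,-r_.fun
E
python3 - <<'E'
from circ import *
np.set_printoptions(precision=1,suppress=True)
C={n:env.grab_frame(n) for n in("side","top")}
for n in C:
    print(n,"tube",*fit(C[n],(577,81),92,21.5)); print(n,"collar",*fit(C[n],(487,-294),63,26)); print(n,"knob",*fit(C[n],(487,-294),89,11))
print(atz(C["side"],(306.6,354.6),63),atz(C["top"],(425.6,241.7),63),atz(C["side"],(306.4,347.6),89))
E
```

```text
side tube [574.  75.] 60.0
side collar [ 482.6 -291.6] 58.93585968017578
side knob [ 486.  -288.3] 50.93247985839844
top tube [574.  81.] 60.0
top collar [ 485.5 -291.7] 58.6492919921875
top knob [ 483.3 -301.4] 39.93656539916992
[ 485.5 -292.2   63. ] [ 484.4 -291.7   63. ] [ 485.2 -292.8   89. ]
```

```bash
R='x'; 
python3 -m handwheel '[{"gripper":55,"travel":[0,0,0],"twist":0.118},{"gripper":55,"travel":[0,0,0],"twist":0.118},{"gripper":55,"travel":[0,0,0],"twist":0.118},{"gripper":55,"travel":[0,0,0],"twist":0.118},{"gripper":55,"travel":[0,0,0],"twist":0.118}]' 20
python3 -m handwheel '[{"gripper":55,"travel":[0,0,0],"twist":0.118},{"gripper":55,"travel":[0,0,0],"twist":0.118},{"gripper":55,"travel":[0,0,0],"twist":0.118},{"gripper":55,"travel":[0,0,0],"twist":0.118},{"gripper":55,"travel":[0,0,0],"twist":0.118}]'
python3 -m handwheel '[{"gripper":55,"travel":[0,0,0],"twist":0.118},{"gripper":55,"travel":[0,0,0],"twist":0.118},{"gripper":55,"travel":[0,0,0],"twist":0.114}]'
python3 - <<'E'
from circ import *
import circ
np.set_printoptions(precision=1,suppress=True)
print(env.state()["ee_pos"],env.state()["ee_rot"])
np_min=np.minimum
E
```

```text
time_s: 2.92
ee_pos: [126.5, 560.9, 404.8]
ee_rot: [180.0, -0.0, 133.2]
force: [0.3, -0.1, 0.3]
gripper_width: 60.8
time_s: 3.33
ee_pos: [126.5, 560.9, 404.8]
ee_rot: [180.0, -0.0, 99.3]
force: [-0.4, -0.0, -0.2]
gripper_width: 50.1
time_s: 3.58
ee_pos: [126.5, 560.9, 404.8]
ee_rot: [-180.0, -0.0, 79.3]
force: [0.4, 1.4, 0.2]
gripper_width: 50.4
[126.5 560.9 404.8] [-180.    -0.    79.3]
```

```bash
cd .;
python3 -m handwheel '[{"gripper":55,"travel":[-0.0322,0.0213,0.003],"twist":0},{"gripper":55,"travel":[-0.0322,0.0213,0.003],"twist":0},{"gripper":55,"travel":[-0.0322,0.0213,0.003],"twist":0},{"gripper":55,"travel":[-0.0322,0.0213,0.003],"twist":0},{"gripper":55,"travel":[-0.0322,0.0213,0.003],"twist":0}]'|sed -n 2p
python3 -m handwheel '[{"gripper":55,"travel":[-0.0322,0.0213,0.003],"twist":0},{"gripper":55,"travel":[-0.0322,0.0213,0.003],"twist":0},{"gripper":55,"travel":[-0.0322,0.0213,0.003],"twist":0},{"gripper":55,"travel":[-0.0322,0.0213,0.003],"twist":0},{"gripper":55,"travel":[-0.0322,0.0213,0.003],"twist":0}]'|sed -n 2p
python3 -m handwheel '[{"gripper":55,"travel":[-0.0322,0.0213,0.003],"twist":0},{"gripper":55,"travel":[-0.0322,0.0213,0.003],"twist":0},{"gripper":55,"travel":[-0.0322,0.0213,0.003],"twist":0},{"gripper":55,"travel":[-0.0322,0.0213,0.003],"twist":0},{"gripper":55,"travel":[-0.0322,0.0213,0.003],"twist":0}]'|sed -n 2p
python3 -m handwheel '[{"gripper":55,"travel":[-0.0322,0.0213,0.003],"twist":0},{"gripper":55,"travel":[-0.0322,0.0213,0.003],"twist":0},{"gripper":55,"travel":[-0.0322,0.0213,0.003],"twist":0},{"gripper":55,"travel":[-0.0322,0.0213,0.003],"twist":0},{"gripper":55,"travel":[-0.0322,0.0213,0.003],"twist":0}]'|sed -n 2,3p
cat > go.py <<'E'
import sys,numpy as np
from workcell import env
s=env.state();t=np.array(eval(sys.argv[1]),float)[:3];y=np.radians(s["ee_rot"][2]);d=t-s["ee_pos"]
print("travel mm",np.round([d[0]*np.cos(y)+d[1]*np.sin(y),d[0]*np.sin(y)-d[1]*np.cos(y),-d[2]],1))
E
python3 go.py '(485,-292,256)'
```

```text
ee_pos: [202.5, 381.7, 389.6]
ee_pos: [278.1, 204.1, 374.9]
ee_pos: [354.0, 26.3, 360.0]
ee_pos: [429.9, -151.4, 344.8]
ee_rot: [180.0, -0.0, 79.6]
travel mm [-128.3   79.6   88.8]
```

```bash
cd .;
python3 -m handwheel '[{"gripper":50,"travel":[-0.0322,0.02,0.005],"twist":0},{"gripper":50,"travel":[-0.0322,0.02,0.005],"twist":0},{"gripper":50,"travel":[-0.0322,0.02,0.005],"twist":0},{"gripper":50,"travel":[-0.0317,0.0196,0.005],"twist":0},{"gripper":50,"travel":[0,0,0],"twist":0}]'|sed -n 2,3p
python3 go.py '(485,-292,256)'
sed -i 's/np.minimum(d,60)/np.minimum(d,cl)/;s/col=None/cl=60/' circ.py
python3 - <<'E'
from circ import *
np.set_printoptions(precision=1,suppress=True)
C={n:env.grab_frame(n) for n in("side","top")}
for n in C:
    print(n,"tube",*[fit(C[n],(575,79),92,21.5,cl=k) for k in(100,200,400)])
a=C["side"]["frame"][280:440,220:400,::-1];b=C["top"]["frame"][180:320,340:500,::-1]
cv2.imwrite("pics/p5.png",np.hstack([cv2.resize(a,(400,356)),cv2.resize(b,(400,356))]))
E
```

```text
ee_pos: [486.7, -295.1, 323.5]
ee_rot: [179.8, 0.2, 79.4]
travel mm [ 2.7 -2.3 67.5]
side tube (array([578.5,  75.6]), np.float64(96.24468231201172)) (array([576.8,  76.4]), np.float64(116.80923461914062)) (array([576.8,  76.4]), np.float64(116.80923461914062))
top tube (array([578.,  79.]), np.float64(100.0)) (array([577.4,  80.5]), np.float64(187.62864685058594)) (array([577.8,  80.7]), np.float64(194.63906860351562))
```

View pics/p5.png

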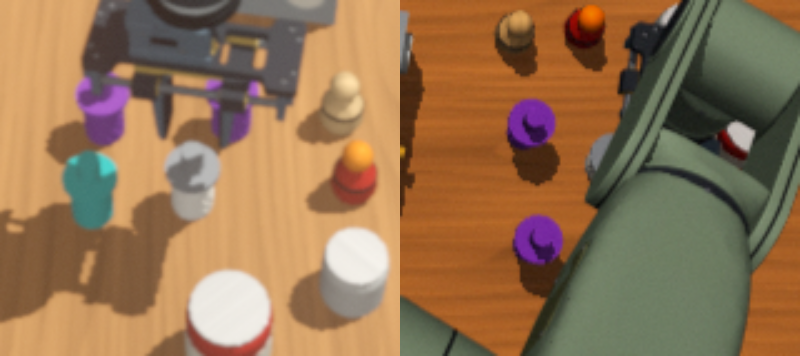

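The view shows the gripper above the white/grey cartridge with a finger on each side, and the neighbours clear. I'll centre it and descend.

```bash
cd .;
python3 -m handwheel '[{"gripper":50,"travel":[0.0027,-0.0023,0.015],"twist":0},{"gripper":50,"travel":[0,0,0.022],"twist":0},{"gripper":50,"travel":[0,0,0.02],"twist":0},{"gripper":50,"travel":[0,0,0.009],"twist":0},{"gripper":50,"travel":[0,0,0],"twist":0}]'|sed -n 2,5p
python3 go.py '(485,-292,256)'
python3 -m handwheel '[{"gripper":0,"travel":[0,0,0],"twist":0},{"gripper":0,"travel":[0,0,0],"twist":0},{"gripper":0,"travel":[0,0,0],"twist":0},{"gripper":0,"travel":[0,0,0],"twist":0},{"gripper":0,"travel":[0,0,0],"twist":0}]' 25|sed -n 2,5p
python3 -m handwheel '[{"gripper":0,"travel":[0,0,0],"twist":0},{"gripper":0,"travel":[0,0,0],"twist":0},{"gripper":0,"travel":[0,0,0],"twist":0}]' 25|sed -n 2,5p
```

```text
ee_pos: [482.2, -285.2, 257.1]
ee_rot: [-179.7, -0.1, 79.7]
force: [0.1, -0.3, 0.4]
gripper_width: 45.6
travel mm [-6.2  4.   1.1]
ee_pos: [483.4, -286.9, 259.8]
ee_rot: [179.9, 0.0, 79.6]
force: [0.4, 0.3, 2.6]
gripper_width: 21.3
ee_pos: [483.5, -287.0, 259.8]
ee_rot: [179.9, 0.0, 79.6]
force: [1.6, 0.3, 5.7]
gripper_width: 21.1
```

```bash
cd .;
python3 -m handwheel '[{"gripper":0,"travel":[0,0,-0.01],"twist":0},{"gripper":0,"travel":[0,0,-0.02],"twist":0},{"gripper":0,"travel":[0,0,-0.03],"twist":0},{"gripper":0,"travel":[0,0,-0.03],"twist":0},{"gripper":0,"travel":[0,0,-0.025],"twist":0}]'|sed -n 2,5p
python3 -m handwheel '[{"gripper":0,"travel":[0,0,-0.015],"twist":0},{"gripper":0,"travel":[0,0,-0.01],"twist":0},{"gripper":0,"travel":[0,0,0],"twist":0},{"gripper":0,"travel":[0,0,0],"twist":0},{"gripper":0,"travel":[0,0,0],"twist":0}]'|sed -n 2,5p
python3 go.py '(577,78.5,400)'
python3 - <<'E'
from h import *
s=env.grab_frame("side");save(s,"p6",(230,180,430,340),4)
print([(d["uv"],d["confidence"]) for d in env.pinpoint("side","cartridge")])
E
```

```text
ee_pos: [482.7, -286.6, 375.5]
ee_rot: [-180.0, -0.0, 79.6]
force: [1.7, -0.3, -0.9]
gripper_width: 21.3
ee_pos: [482.7, -286.5, 397.2]
ee_rot: [-179.8, -0.1, 79.6]
force: [-1.0, -0.4, -2.0]
gripper_width: 21.4
travel mm [376.   27.1  -2.8]
[([264.4, 338.6], 0.86), ([307.1, 333.1], 0.73), ([259.6, 373.5], 0.57), ([320.7, 338.4], 0.55), ([337.3, 235.5], 0.21)]
```

View pics/p6.png

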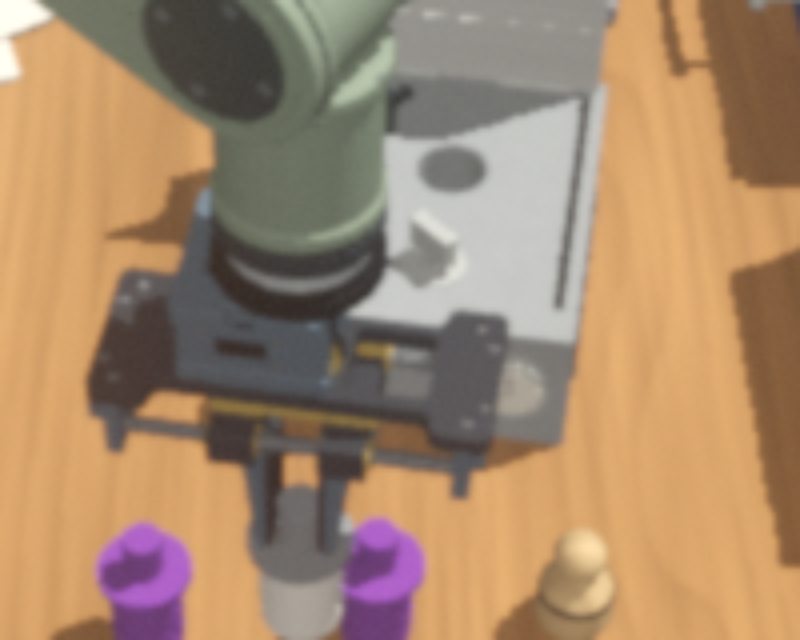

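```bash
cd .;
python3 - <<'E'
from circ import *
np.set_printoptions(precision=1,suppress=True)
s=env.grab_frame("side");t=env.grab_frame("top")
e=env.state()["ee_pos"];print(e)
b=e[2]-259.8
print("pinpoint",atz(s,(307.1,333.1),b))
print("collar side",atz(s,(305.2,315),b+63),*[fit(s,(484,-288),b+63,26,cl=k) for k in(60,200)])
print("bottom",*[fit(s,(484,-288),b,17.5,cl=k) for k in(60,200)])
print("top",[(d["uv"],d["confidence"]) for d in env.pinpoint("top","cartridge")])
E
```

```text
[ 482.9 -286.7  397.5]
pinpoint [ 486.8 -292.1  137.7]
collar side [ 483.3 -295.7  200.7] (array([ 482.7, -291.4]), np.float64(51.10982131958008)) (array([ 482.3, -294.1]), np.float64(80.17001342773438))
bottom (array([ 482.5, -289.6]), np.float64(50.8406982421875)) (array([ 485. , -291.3]), np.float64(85.161865234375))
top [([385.7, 230.1], 0.67), ([391.2, 274.0], 0.55)]
```

```bash
cd .;
python3 go.py '(577.9,82.9,400)'
python3 -m handwheel '[{"gripper":0,"travel":[0.015,0.001,0],"twist":0},{"gripper":0,"travel":[0.03,0.002,0],"twist":0},{"gripper":0,"travel":[0.035,0.0025,0],"twist":0},{"gripper":0,"travel":[0.035,0.0025,0],"twist":0},{"gripper":0,"travel":[0.035,0.0025,0],"twist":0}]'|sed -n 2,5p
python3 -m handwheel '[{"gripper":0,"travel":[0.035,0.0025,0],"twist":0},{"gripper":0,"travel":[0.035,0.0025,0],"twist":0},{"gripper":0,"travel":[0.035,0.0025,0],"twist":0},{"gripper":0,"travel":[0.035,0.0025,0],"twist":0},{"gripper":0,"travel":[0.035,0.0025,0],"twist":0}]'|sed -n 2,5p
python3 -m handwheel '[{"gripper":0,"travel":[0.03,0.002,0],"twist":0},{"gripper":0,"travel":[0.015,0.001,0],"twist":0},{"gripper":0,"travel":[0,0,0],"twist":0},{"gripper":0,"travel":[0,0,0],"twist":0},{"gripper":0,"travel":[0,0,0],"twist":0}]'|sed -n 2,5p
python3 go.py '(577.9,82.9,362)'
```

```text
travel mm [380.7  26.8  -2.2]
ee_pos: [520.5, -139.8, 398.4]
ee_rot: [-180.0, -0.0, 79.6]
force: [0.1, -0.5, -0.4]
gripper_width: 21.2
ee_pos: [564.3, 30.6, 398.4]
ee_rot: [-180.0, 0.0, 79.6]
force: [0.1, 0.2, -1.4]
gripper_width: 21.0
ee_pos: [575.0, 71.6, 398.5]
ee_rot: [-180.0, 0.1, 79.6]
force: [0.9, -0.3, -1.0]
gripper_width: 21.4
travel mm [11.6  0.8 36.5]
```

```bash
cd .;
python3 -m handwheel '[{"gripper":0,"travel":[0.006,0.0004,0.009],"twist":0},{"gripper":0,"travel":[0.0056,0.0004,0.012],"twist":0},{"gripper":0,"travel":[0,0,0.012],"twist":0},{"gripper":0,"travel":[0,0,0.003],"twist":0},{"gripper":0,"travel":[0,0,0],"twist":0}]'|sed -n 2,5p
python3 -m handwheel '[{"gripper":0,"travel":[0,0,0],"twist":0},{"gripper":0,"travel":[0,0,0],"twist":0}]'|sed -n 2,5p
python3 - <<'E'
from circ import *
np.set_printoptions(precision=1,suppress=True)
s=env.grab_frame("side");t=env.grab_frame("top")
e=env.state()["ee_pos"];print(e);b=e[2]-259.8
print("collar side",*[fit(s,(577,78),b+63,26,cl=k) for k in(60,200)])
print("pin",[(d["uv"],d["confidence"],atz(s,d["uv"],b)) for d in env.pinpoint("side","cartridge") if d["uv"][1]<300])
a=s["frame"][150:270,280:430,::-1];b=t["frame"][150:270,240:390,::-1]
cv2.imwrite("pics/p7.png",np.hstack([cv2.resize(a,(500,400),interpolation=3),cv2.resize(b,(300,240),interpolation=3) if 0 else cv2.resize(b,(300,400))]))
E
```

```text
ee_pos: [577.7, 83.0, 361.3]
ee_rot: [-179.8, 0.1, 79.6]
force: [-0.8, 0.5, -1.5]
gripper_width: 21.1
ee_pos: [578.3, 83.4, 363.4]
ee_rot: [179.9, -0.0, 79.6]
force: [0.7, -0.4, -2.1]
gripper_width: 21.3
[578.2  83.6 363.5]
collar side (array([577.3,  72.7]), np.float64(37.13107681274414)) (array([576.3,  72.9]), np.float64(43.55277633666992))
pin [([344.0, 219.0], 0.67, array([579.6,  74.7, 103.7]))]
```

View pics/p7.png

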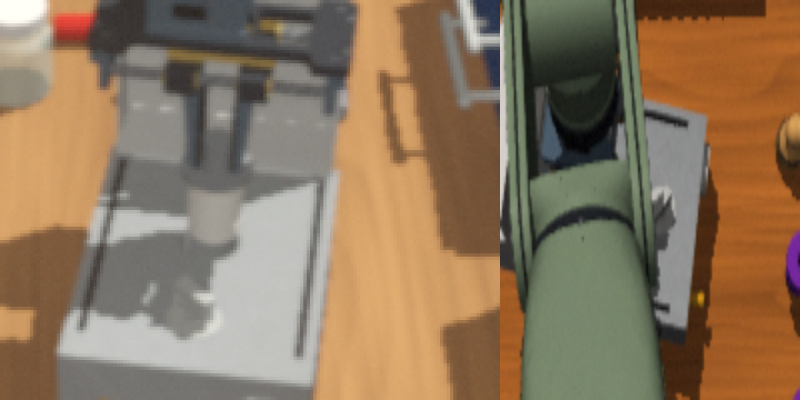

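```bash
cd .;
python3 -m handwheel '[{"gripper":0,"travel":[0.001,-0.0005,0.005],"twist":0},{"gripper":0,"travel":[0,0,0.005],"twist":0},{"gripper":0,"travel":[0,0,0.005],"twist":0},{"gripper":0,"travel":[0,0,0.003],"twist":0},{"gripper":0,"travel":[0,0,0.0],"twist":0}]'|sed -n 2,5p
python3 -m handwheel '[{"gripper":0,"travel":[0,0,0],"twist":0},{"gripper":0,"travel":[0,0,0],"twist":0}]'|sed -n 2,5p
```

```text
ee_pos: [577.5, 84.9, 343.5]
ee_rot: [-179.9, 0.0, 79.6]
force: [-0.5, -0.5, -2.0]
gripper_width: 21.2
ee_pos: [577.7, 84.9, 344.6]
ee_rot: [-179.9, 0.0, 79.6]
force: [-0.3, 0.2, -2.8]
gripper_width: 21.4
```

The foot is 7 mm inside the mouth with no contact force, so I'll continue.

```bash
cd .;
python3 -m handwheel '[{"gripper":0,"travel":[0,0,0.003],"twist":0},{"gripper":0,"travel":[0,0,0.003],"twist":0},{"gripper":0,"travel":[0,0,0.003],"twist":0},{"gripper":0,"travel":[0,0,0.003],"twist":0},{"gripper":0,"travel":[0,0,0.0],"twist":0}]'|sed -n 2,5p
python3 -m handwheel '[{"gripper":0,"travel":[0,0,0],"twist":0}]'|sed -n 2,5p
```

```text
ee_pos: [577.7, 84.9, 331.9]
ee_rot: [-179.9, 0.0, 79.6]
force: [-0.7, -0.1, -1.9]
gripper_width: 21.3
ee_pos: [577.7, 84.9, 332.3]
ee_rot: [-180.0, 0.0, 79.6]
force: [-2.4, -0.1, -1.9]
gripper_width: 21.2
```

```bash
cd .;
python3 -m handwheel '[{"gripper":0,"travel":[0,0,0.003],"twist":0},{"gripper":0,"travel":[0,0,0.003],"twist":0},{"gripper":0,"travel":[0,0,0.003],"twist":0},{"gripper":0,"travel":[0,0,0.003],"twist":0},{"gripper":0,"travel":[0,0,0.003],"twist":0}]'|sed -n 2,5p
python3 -m handwheel '[{"gripper":0,"travel":[0,0,0],"twist":0}]'|sed -n 2,5p
```

```text
ee_pos: [577.7, 84.9, 317.4]
ee_rot: [-180.0, 0.0, 79.6]
force: [-2.7, -1.3, -0.6]
gripper_width: 21.4
ee_pos: [577.7, 84.9, 316.9]
ee_rot: [-180.0, 0.0, 79.6]
force: [-1.6, -0.7, -1.7]
gripper_width: 21.3
```

```bash
cd .;
python3 -m handwheel '[{"gripper":0,"travel":[0,0,0.004],"twist":0},{"gripper":0,"travel":[0,0,0.004],"twist":0},{"gripper":0,"travel":[0,0,0.004],"twist":0},{"gripper":0,"travel":[0,0,0.004],"twist":0},{"gripper":0,"travel":[0,0,0.002],"twist":0}]'|sed -n 2,5p
python3 -m handwheel '[{"gripper":0,"travel":[0,0,0.002],"twist":0},{"gripper":0,"travel":[0,0,0.002],"twist":0},{"gripper":0,"travel":[0,0,0],"twist":0}]'|sed -n 2,5p
```

```text
ee_pos: [577.7, 84.8, 299.0]
ee_rot: [-180.0, 0.0, 79.6]
force: [-3.1, -1.2, 0.8]
gripper_width: 21.8
ee_pos: [577.7, 84.8, 295.2]
ee_rot: [-180.0, 0.0, 79.6]
force: [-1.8, -1.8, -2.0]
gripper_width: 21.4
```

```bash
cd .;
python3 -m handwheel '[{"gripper":0,"travel":[0,0,0.001],"twist":0},{"gripper":0,"travel":[0,0,0.001],"twist":0},{"gripper":0,"travel":[0,0,0],"twist":0}]'|sed -n 2,5p
python3 -m handwheel '[{"gripper":0,"travel":[0,0,0.001],"twist":0},{"gripper":0,"travel":[0,0,0.001],"twist":0},{"gripper":0,"travel":[0,0,0],"twist":0}]'|sed -n 2,5p
```

```text
ee_pos: [577.7, 84.8, 293.9]
ee_rot: [-180.0, 0.0, 79.6]
force: [-3.5, -2.6, 0.2]
gripper_width: 21.3
ee_pos: [577.5, 84.8, 293.7]
ee_rot: [180.0, 0.0, 79.6]
force: [-7.8, -3.0, 12.1]
gripper_width: 21.5
```

```bash
cd .;
python3 -m handwheel '[{"gripper":0,"travel":[0,0,0.001],"twist":0},{"gripper":0,"travel":[0,0,0.001],"twist":0},{"gripper":0,"travel":[0,0,0],"twist":0}]'|sed -n 2,5p
python3 -m handwheel '[{"gripper":45,"travel":[0,0,0],"twist":0},{"gripper":45,"travel":[0,0,0],"twist":0},{"gripper":45,"travel":[0,0,0],"twist":0},{"gripper":45,"travel":[0,0,0],"twist":0},{"gripper":45,"travel":[0,0,0],"twist":0}]'|sed -n 2,5p
python3 -m handwheel '[{"gripper":45,"travel":[0,0,-0.01],"twist":0},{"gripper":45,"travel":[0,0,-0.015],"twist":0},{"gripper":45,"travel":[0,0,-0.015],"twist":0},{"gripper":45,"travel":[0,0,-0.01],"twist":0},{"gripper":45,"travel":[0,0,0],"twist":0}]'|sed -n 2,5p
python3 go.py '(561.6,-5,345)'
```

```text
ee_pos: [577.4, 84.7, 293.6]
ee_rot: [179.9, -0.0, 79.6]
force: [-10.3, -3.8, 21.2]
gripper_width: 21.6
ee_pos: [578.1, 85.1, 289.5]
ee_rot: [180.0, -0.0, 79.6]
force: [0.3, -0.2, 0.1]
gripper_width: 41.0
ee_pos: [578.5, 85.0, 342.6]
ee_rot: [179.7, -0.1, 79.6]
force: [0.4, 0.1, 0.6]
gripper_width: 40.9
travel mm [-91.6  -0.4  -2.4]
```

```bash
cd .;
python3 -m handwheel '[{"gripper":45,"travel":[-0.02,0,0],"twist":0},{"gripper":45,"travel":[-0.03,0,0],"twist":0},{"gripper":45,"travel":[-0.03,0,0],"twist":0},{"gripper":45,"travel":[-0.0116,0,0],"twist":0},{"gripper":45,"travel":[0,0,0],"twist":-0.09}]'|sed -n 2,5p
python3 -m handwheel '[{"gripper":45,"travel":[0,0,0],"twist":-0.1},{"gripper":45,"travel":[0,0,0],"twist":-0.11},{"gripper":45,"travel":[0,0,0],"twist":-0.11},{"gripper":45,"travel":[0,0,0],"twist":-0.11},{"gripper":45,"travel":[0,0,0],"twist":-0.11}]'|sed -n 2,5p
python3 -m handwheel '[{"gripper":45,"travel":[0,0,0],"twist":-0.11},{"gripper":45,"travel":[0,0,0],"twist":-0.08},{"gripper":45,"travel":[0,0,0],"twist":-0.05},{"gripper":45,"travel":[0,0,0],"twist":0},{"gripper":45,"travel":[0,0,0],"twist":0}]'|sed -n 1,5p
python3 go.py '(561.6,-5,345)'
python3 - <<'E'
from h import *
s=env.grab_frame("side");save(s,"p8",(290,150,410,270),5)
E
```

```text
ee_pos: [560.7, -7.4, 339.3]
ee_rot: [-179.9, 0.0, 84.7]
force: [0.2, 0.5, -0.2]
gripper_width: 40.7
ee_pos: [561.3, -4.9, 339.2]
ee_rot: [-180.0, -0.0, 116.0]
force: [-0.4, -0.6, -0.1]
gripper_width: 40.9
time_s: 15.0
ee_pos: [561.3, -5.0, 339.4]
ee_rot: [-180.0, -0.0, 129.4]
force: [-0.6, -0.3, -0.1]
gripper_width: 41.2
travel mm [-0.2  0.2 -5.6]
```

View pics/p8.png

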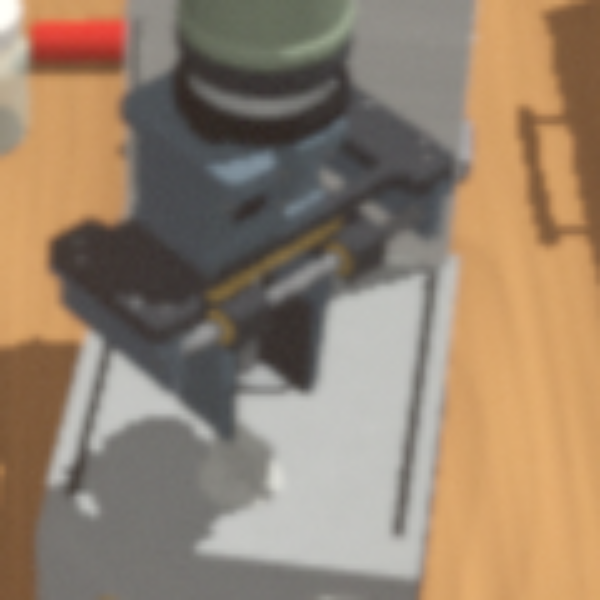

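```bash
cd .;
python3 -m handwheel '[{"gripper":45,"travel":[0,0,0.01],"twist":0},{"gripper":45,"travel":[0,0,0.012],"twist":0},{"gripper":45,"travel":[0,0,0.012],"twist":0},{"gripper":45,"travel":[0,0,0.007],"twist":0},{"gripper":45,"travel":[0,0,0],"twist":0}]'|sed -n 2,5p
python3 -m handwheel '[{"gripper":0,"travel":[0,0,0],"twist":0},{"gripper":0,"travel":[0,0,0],"twist":0},{"gripper":0,"travel":[0,0,0],"twist":0},{"gripper":0,"travel":[0,0,0],"twist":0},{"gripper":0,"travel":[0,0,0],"twist":0}]' 12|sed -n 2,5p
python3 -m handwheel '[{"gripper":0,"travel":[0,0,0],"twist":0},{"gripper":0,"travel":[0,0,0],"twist":0},{"gripper":0,"travel":[0,0,0],"twist":0}]' 12|sed -n 2,5p; python3 -c "
from workcell import env;print(env.state()['torque'])"
```

```text
ee_pos: [560.7, -5.1, 296.5]
ee_rot: [-179.8, -0.2, 129.5]
force: [-0.7, -0.6, 0.4]
gripper_width: 41.3
ee_pos: [561.6, -5.1, 299.3]
ee_rot: [179.9, 0.1, 129.5]
force: [5.6, 3.2, -0.4]
gripper_width: 11.0
ee_pos: [561.8, -5.0, 299.3]
ee_rot: [179.9, 0.1, 129.5]
force: [2.1, 1.9, 0.6]
gripper_width: 9.8
[ 0.26075921 -0.38176672  0.02180906]
```

```bash
cd .;
python3 -m handwheel '[{"gripper":0,"travel":[0,0,0],"twist":0.07},{"gripper":0,"travel":[0,0,0],"twist":0.09},{"gripper":0,"travel":[0,0,0],"twist":0.09},{"gripper":0,"travel":[0,0,0],"twist":0.09},{"gripper":0,"travel":[0,0,0],"twist":0.09}]'|sed -n 2,5p
python3 -m handwheel '[{"gripper":0,"travel":[0,0,0],"twist":0.09},{"gripper":0,"travel":[0,0,0],"twist":0.09},{"gripper":0,"travel":[0,0,0],"twist":0.09},{"gripper":0,"travel":[0,0,0],"twist":0.09},{"gripper":0,"travel":[0,0,0],"twist":0.08}]'|sed -n 2,5p
python3 -m handwheel '[{"gripper":0,"travel":[0,0,0],"twist":0},{"gripper":0,"travel":[0,0,0],"twist":0}]'|sed -n 2,5p
```

```text
ee_pos: [561.2, -5.3, 299.3]
ee_rot: [-180.0, 0.0, 104.6]
force: [-0.5, -0.4, 4.4]
gripper_width: 10.1
ee_pos: [560.4, -5.4, 299.2]
ee_rot: [-179.8, 0.1, 79.4]
force: [-3.8, -0.2, 5.9]
gripper_width: 10.3
ee_pos: [560.4, -5.4, 299.3]
ee_rot: [-179.9, 0.1, 79.6]
force: [-1.7, 0.4, 5.3]
gripper_width: 10.1
```

```bash
cd .;
python3 -m handwheel '[{"gripper":45,"travel":[0,0,0],"twist":0},{"gripper":45,"travel":[0,0,0],"twist":0},{"gripper":45,"travel":[0,0,0],"twist":0},{"gripper":45,"travel":[0,0,0],"twist":0},{"gripper":45,"travel":[0,0,0],"twist":0}]'|sed -n 2,5p
python3 -m handwheel '[{"gripper":45,"travel":[0,0,-0.015],"twist":0},{"gripper":45,"travel":[0,0,-0.025],"twist":0},{"gripper":45,"travel":[0,0,-0.03],"twist":0},{"gripper":100,"travel":[0,0,-0.035],"twist":0},{"gripper":100,"travel":[0,0,-0.035],"twist":0}]'|sed -n 2,5p
python3 -m handwheel '[{"gripper":100,"travel":[0,0,-0.035],"twist":0},{"gripper":100,"travel":[0,0,-0.025],"twist":0},{"gripper":100,"travel":[0,0,-0.015],"twist":0},{"gripper":100,"travel":[0,0,-0.01],"twist":0},{"gripper":100,"travel":[0,0,0],"twist":0}]'|sed -n 2,5p
python3 -m handwheel '[{"gripper":100,"travel":[0,0,0],"twist":0},{"gripper":100,"travel":[0,0,0],"twist":0},{"gripper":100,"travel":[0,0,0],"twist":0}]'|sed -n 1,5p
python3 - <<'E'
from h import *
np.set_printoptions(precision=1,suppress=True)
s=env.grab_frame("side");t=env.grab_frame("top")
for th in("slot","press_pad","cowl_hinge"):
    for n in("side","top"): print(th,n,[(np.round(d["uv"],1).tolist(),round(d["confidence"],2)) for d in env.pinpoint(n,th)])
a=s["frame"][90:270,290:410,::-1];b=t["frame"][150:270,220:380,::-1]
cv2.imwrite("pics/p9.png",np.hstack([cv2.resize(a,(400,600),interpolation=3),cv2.copyMakeBorder(cv2.resize(b,(400,300),interpolation=3),0,300,0,0,0)]))
E
```

```text
ee_pos: [561.3, -5.2, 298.5]
ee_rot: [-180.0, 0.0, 79.6]
force: [0.5, 0.2, -0.8]
gripper_width: 39.4
ee_pos: [561.0, -5.2, 439.7]
ee_rot: [-179.9, 0.0, 79.6]
force: [1.1, -0.4, 0.6]
gripper_width: 51.7
ee_pos: [561.3, -5.2, 525.7]
ee_rot: [179.8, -0.0, 79.6]
force: [-0.3, -0.6, -0.0]
gripper_width: 84.6
time_s: 18.63
ee_pos: [561.3, -5.2, 522.0]
ee_rot: [-179.8, 0.0, 79.6]
force: [0.1, -0.1, -0.2]
gripper_width: 91.1
slot side [([350.6, 141.6], 0.86), ([284.8, 173.3], 0.63)]
slot top []
press_pad side [([326.3, 142.1], 0.86)]
press_pad top [([241.4, 203.9], 0.88), ([260.2, 201.6], 0.63)]
cowl_hinge side [([346.5, 200.3], 0.76)]
cowl_hinge top [([242.9, 183.1], 0.3)]
```

View pics/p9.png

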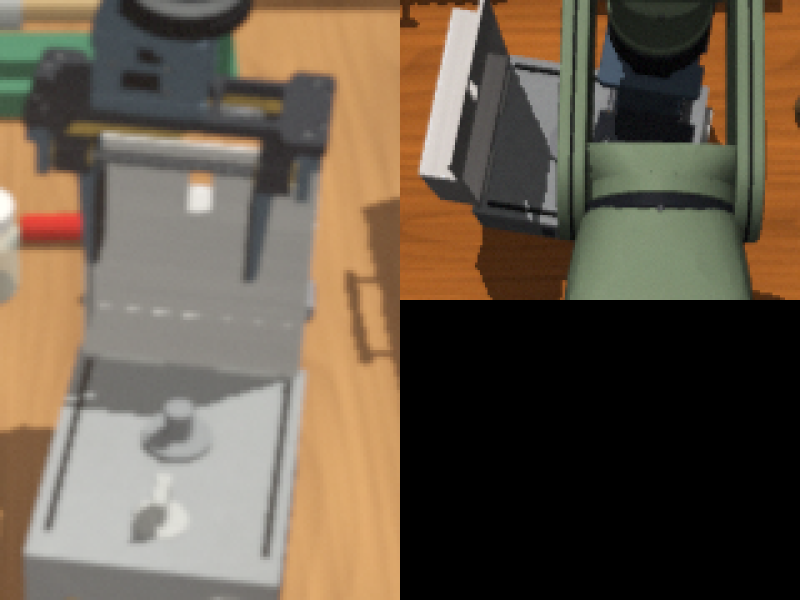

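The picture shows the cartridge collar flat on the deck at (178,440) and the bar in line with the deck's slits at (162,490). The cowl still stands open, so I'll now go over and behind it.

```bash
cd .;
python3 go.py '(605.4,236,522)'
python3 -m handwheel '[{"gripper":100,"travel":[0.015,0,0],"twist":0},{"gripper":100,"travel":[0.03,0,0],"twist":0},{"gripper":100,"travel":[0.035,0,0],"twist":0},{"gripper":100,"travel":[0.035,0,0],"twist":0},{"gripper":100,"travel":[0.035,0,0],"twist":0}]'|sed -n 2,5p
python3 -m handwheel '[{"gripper":100,"travel":[0.035,0,0],"twist":0},{"gripper":100,"travel":[0.03,0,0],"twist":0},{"gripper":100,"travel":[0.02,0,0],"twist":0},{"gripper":100,"travel":[0.01,0,0],"twist":0},{"gripper":100,"travel":[0,0,0],"twist":0}]'|sed -n 2,5p
python3 -m handwheel '[{"gripper":100,"travel":[0,0,0],"twist":0},{"gripper":100,"travel":[0,0,0],"twist":0}]'|sed -n 2,5p
python3 go.py '(605.4,236,471)'
```

```text
travel mm [245.2  -0.    1.6]
ee_pos: [588.3, 143.7, 523.9]
ee_rot: [180.0, -0.0, 79.6]
force: [1.6, 0.2, 0.6]
gripper_width: 91.4
ee_pos: [605.6, 237.6, 523.0]
ee_rot: [-180.0, -0.0, 79.8]
force: [0.4, -0.9, -0.2]
gripper_width: 91.3
ee_pos: [605.3, 234.6, 524.0]
ee_rot: [180.0, 0.0, 79.6]
force: [0.3, 0.6, 0.1]
gripper_width: 91.2
travel mm [ 1.4 -0.2 53. ]
```

```bash
cd .;
python3 -m handwheel '[{"gripper":100,"travel":[0,0,0.012],"twist":0},{"gripper":100,"travel":[0,0,0.02],"twist":0},{"gripper":100,"travel":[0,0,0.015],"twist":0},{"gripper":100,"travel":[0,0,0.006],"twist":0},{"gripper":100,"travel":[0,0,0],"twist":0}]'|sed -n 2,5p
python3 -m handwheel '[{"gripper":100,"travel":[-0.01,0,0],"twist":0},{"gripper":100,"travel":[-0.01,0,0],"twist":0},{"gripper":100,"travel":[-0.01,0,0],"twist":0},{"gripper":100,"travel":[0,0,0],"twist":0}]'|sed -n 2,5p
python3 - <<'E'
from h import *
s=env.grab_frame("side");t=env.grab_frame("top")
a=s["frame"][90:270,290:410,::-1];b=t["frame"][150:270,220:380,::-1]
cv2.imwrite("pics/p10.png",np.hstack([cv2.resize(a,(400,600),interpolation=3),cv2.copyMakeBorder(cv2.resize(b,(400,300),interpolation=3),0,300,0,0,0)]))
E
```

```text
ee_pos: [605.3, 234.4, 469.5]
ee_rot: [-179.9, 0.1, 79.5]
force: [-0.0, -0.0, -0.3]
gripper_width: 90.9
ee_pos: [599.6, 203.9, 472.2]
ee_rot: [179.9, 0.0, 79.5]
force: [-0.1, 0.5, 0.1]
gripper_width: 91.2
```

View pics/p10.png

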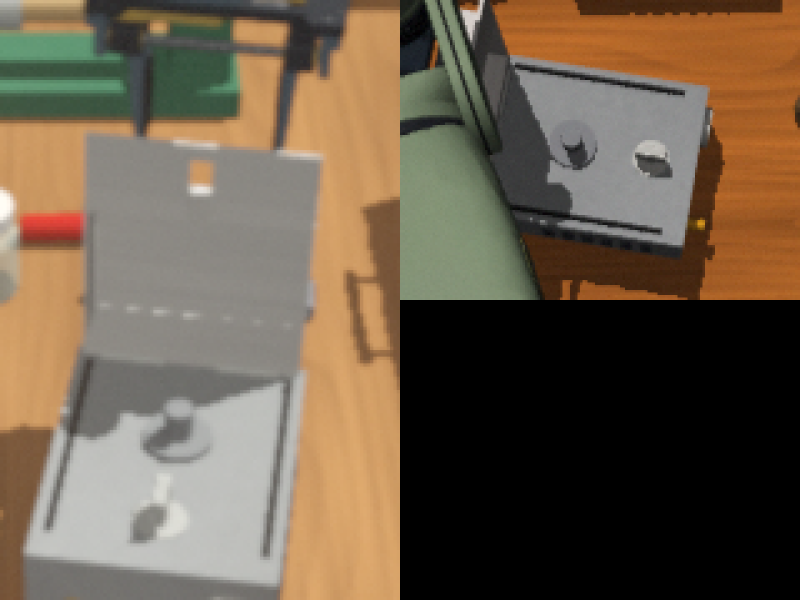

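```bash
cd .;
python3 -m handwheel '[{"gripper":100,"travel":[-0.008,0,0.0007],"twist":0},{"gripper":100,"travel":[-0.008,0,0.0007],"twist":0},{"gripper":100,"travel":[-0.0125,0,0.0006],"twist":0},{"gripper":100,"travel":[-0.0125,0,0.0006],"twist":0},{"gripper":100,"travel":[-0.0125,0,0.0006],"twist":0}]'|sed -n 2,5p
python3 -m handwheel '[{"gripper":100,"travel":[-0.0122,0,0.002],"twist":0},{"gripper":100,"travel":[-0.0122,0,0.003],"twist":0},{"gripper":100,"travel":[-0.0122,0,0.004],"twist":0},{"gripper":100,"travel":[0,0,0],"twist":0}]'|sed -n 2,5p
```

```text
ee_pos: [590.1, 152.6, 467.3]
ee_rot: [-180.0, -0.0, 79.6]
force: [0.8, 1.6, -1.8]
gripper_width: 91.1
ee_pos: [583.3, 115.3, 457.8]
ee_rot: [-179.9, 0.1, 79.5]
force: [0.5, 0.2, 0.6]
gripper_width: 91.2
```

```bash
cd .;
python3 -m handwheel '[{"gripper":100,"travel":[-0.0113,0,0.004],"twist":0},{"gripper":100,"travel":[-0.0113,0,0.005],"twist":0},{"gripper":100,"travel":[-0.0113,0,0.006],"twist":0},{"gripper":100,"travel":[-0.01,0,0.007],"twist":0},{"gripper":100,"travel":[-0.01,0,0.0075],"twist":0}]'|sed -n 2,5p
python3 -m handwheel '[{"gripper":100,"travel":[-0.01,0,0.008],"twist":0},{"gripper":100,"travel":[0,0,0],"twist":0},{"gripper":100,"travel":[0,0,0],"twist":0}]'|sed -n 1,5p
python3 - <<'E'
from h import *
np.set_printoptions(precision=1,suppress=True)
s=env.grab_frame("side");save(s,"p11",(290,90,410,270),3.3)
for th in("slot","press_pad"):print(th,[(np.round(d["uv"],1).tolist(),round(d["confidence"],2)) for d in env.pinpoint("side",th)])
th=.8;u=np.array([.1805,.9836]);h=np.array([591.9,162.2])
p=h-u*170*np.cos(th)+u*5*np.sin(th);print("slot expected",proj(s,(p[0],p[1],92+170*np.sin(th)+3.5)))
E
```

```text
ee_pos: [573.9, 63.7, 428.6]
ee_rot: [180.0, -0.0, 79.6]
force: [0.4, 3.1, 0.2]
gripper_width: 91.3
time_s: 22.3
ee_pos: [572.1, 53.9, 420.6]
ee_rot: [-179.9, 0.1, 79.6]
force: [-1.1, 2.8, 2.9]
gripper_width: 91.4
slot [([344.3, 190.9], 0.71)]
press_pad [([317.9, 187.2], 0.68)]
slot expected [342.9 190.6]
```

View pics/p11.png

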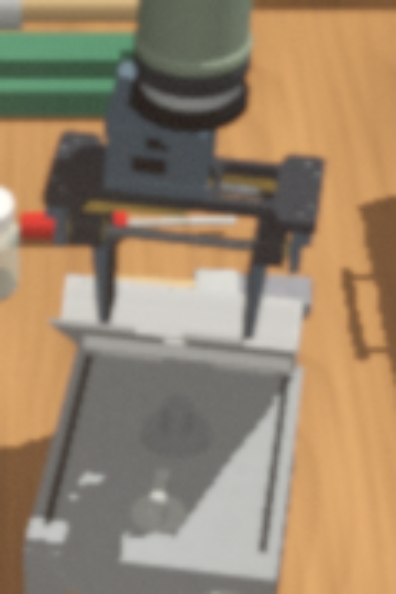

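The cowl is following: the slot is at (344,191) against (343,191) expected for 0.8 rad, and the fingers are symmetric on the flange.

```bash
cd .;
python3 -m handwheel '[{"gripper":100,"travel":[-0.0083,0,0.009],"twist":0},{"gripper":100,"travel":[-0.0083,0,0.0093],"twist":0},{"gripper":100,"travel":[-0.0083,0,0.0098],"twist":0},{"gripper":100,"travel":[-0.0063,0,0.0105],"twist":0},{"gripper":100,"travel":[-0.0063,0,0.011],"twist":0}]'|sed -n 2,5p
python3 -m handwheel '[{"gripper":100,"travel":[-0.0063,0,0.011],"twist":0},{"gripper":100,"travel":[-0.0045,0,0.0115],"twist":0},{"gripper":100,"travel":[-0.004,0,0.012],"twist":0},{"gripper":100,"travel":[-0.0035,0,0.012],"twist":0},{"gripper":100,"travel":[0,0,0],"twist":0}]'|sed -n 2,5p
python3 go.py '(560.9,-6.9,306.7)'
```

```text
ee_pos: [565.5, 17.1, 371.1]
ee_rot: [179.9, 0.0, 79.6]
force: [0.5, 1.6, 4.6]
gripper_width: 90.8
ee_pos: [562.1, -0.9, 322.9]
ee_rot: [-179.9, 0.0, 79.6]
force: [1.4, 3.1, 5.1]
gripper_width: 91.3
travel mm [-6.1 -0.1 16.2]
```

```bash
cd .;
python3 -m handwheel '[{"gripper":100,"travel":[-0.002,0,0.005],"twist":0},{"gripper":100,"travel":[-0.0015,0,0.005],"twist":0},{"gripper":100,"travel":[-0.001,0,0.005],"twist":0},{"gripper":100,"travel":[0,0,0],"twist":0}]'|sed -n 2,5p
python3 -m handwheel '[{"gripper":100,"travel":[-0.0005,0,0.005],"twist":0},{"gripper":100,"travel":[-0.0005,0,0.005],"twist":0},{"gripper":100,"travel":[0,0,0],"twist":0}]'|sed -n 2,5p
```

```text
ee_pos: [561.4, -4.4, 309.8]
ee_rot: [180.0, -0.1, 79.6]
force: [0.6, 4.0, 4.5]
gripper_width: 91.3
ee_pos: [561.2, -5.4, 300.0]
ee_rot: [180.0, -0.0, 79.6]
force: [0.3, 3.5, 5.5]
gripper_width: 91.3
```

```bash
cd .;
python3 -m handwheel '[{"gripper":100,"travel":[0,0,0.004],"twist":0},{"gripper":100,"travel":[0,0,0.003],"twist":0},{"gripper":100,"travel":[0,0,0.002],"twist":0},{"gripper":100,"travel":[0,0,0],"twist":0}]'|sed -n 2,5p
python3 -m handwheel '[{"gripper":100,"travel":[0,0,0.001],"twist":0},{"gripper":100,"travel":[0,0,0.001],"twist":0},{"gripper":100,"travel":[0,0,0],"twist":0}]'|sed -n 2,5p
python3 -m handwheel '[{"gripper":100,"travel":[0,0,0.001],"twist":0},{"gripper":100,"travel":[0,0,0],"twist":0}]'|sed -n 2,5p
```

```text
ee_pos: [561.2, -5.8, 291.5]
ee_rot: [180.0, 0.0, 79.6]
force: [-0.9, 1.5, 6.1]
gripper_width: 91.2
ee_pos: [561.2, -5.8, 289.7]
ee_rot: [180.0, 0.0, 79.6]
force: [0.5, 1.9, 5.3]
gripper_width: 91.3
ee_pos: [561.2, -5.8, 288.7]
ee_rot: [180.0, 0.0, 79.6]
force: [0.0, 2.0, 6.4]
gripper_width: 91.2
```

```bash
cd .;
python3 -m handwheel '[{"gripper":100,"travel":[0,0,0.001],"twist":0},{"gripper":100,"travel":[0,0,0.001],"twist":0},{"gripper":100,"travel":[0,0,0],"twist":0}]'|sed -n 2,5p
python3 -m handwheel '[{"gripper":100,"travel":[0,0,0.001],"twist":0},{"gripper":100,"travel":[0,0,0],"twist":0},{"gripper":100,"travel":[0,0,0],"twist":0}]'|sed -n 1,5p
```

```text
ee_pos: [561.1, -5.8, 287.9]
ee_rot: [180.0, 0.0, 79.6]
force: [-2.3, 1.5, 13.1]
gripper_width: 91.5
time_s: 25.12
ee_pos: [561.1, -5.8, 287.8]
ee_rot: [179.9, 0.0, 79.6]
force: [-2.2, 0.7, 17.5]
gripper_width: 91.3
```

```bash
cd .;
python3 -m handwheel '[{"gripper":100,"travel":[0,0,0.0007],"twist":0},{"gripper":100,"travel":[0,0,0],"twist":0},{"gripper":100,"travel":[0,0,0],"twist":0},{"gripper":100,"travel":[0,0,0],"twist":0},{"gripper":100,"travel":[0,0,0],"twist":0}]'|sed -n 1,5p
python3 - <<'E'
from h import *
s=env.grab_frame("side");t=env.grab_frame("top")
a=s["frame"][130:280,270:420,::-1];b=t["frame"][130:330,200:400,::-1]
cv2.imwrite("pics/p12.png",np.hstack([cv2.resize(a,(500,500),interpolation=3),cv2.copyMakeBorder(cv2.resize(b,(300,300),interpolation=3),0,200,0,0,0)]))
print([(np.round(d["uv"],1).tolist(),round(d["confidence"],2)) for d in env.pinpoint("side","press_pad")])
u=np.array([.1805,.9836]);v=np.array([.9836,-.1805]);h=np.array([591.9,162.2]);p=h-u*172-v*55;print(proj(s,(*p,97)))
E
```

```text
time_s: 25.53
ee_pos: [561.0, -5.8, 287.8]
ee_rot: [179.9, 0.0, 79.6]
force: [-4.0, 1.2, 21.2]
gripper_width: 91.2
[([311.9, 240.2], 0.6)]
[314.99924533 241.64062997]
```

View pics/p12.png

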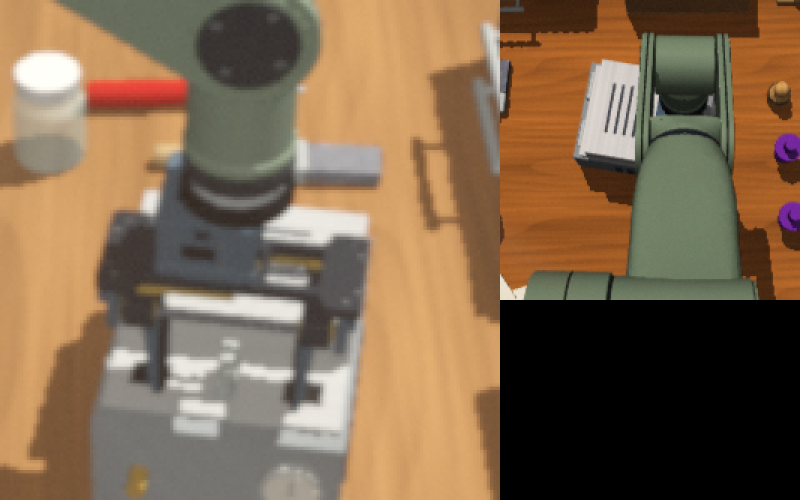

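The cowl lies flat on the deck. Both fingertips are on the black pads at (147,372) and (302,393), and the bar stands up through the slot at (225,365). The bystanders look untouched, so I'm handing in.

```bash
python3 -c "
from workcell import env
print(env.job_done());s=env.state();print(s['time_s'],s['ee_pos'],s['force'])"
```

```text
the job is handed in; nothing more can be done
None
the job is handed in; nothing more can be done
```

The job is done and handed in at about 25.6 s, with the arm still pressing the cowl shut; the system gave no verdict.

- **Cartridge:** I pushed the white cartridge down until its collar met the deck. It stopped at the expected depth, with 21 N at the stop. A picture taken after I let go showed the collar flat on the deck.
- **Fastener:** I gripped the T bar, turned it about 50° to unit y, and let go. The picture showed it in line with the deck's slits.
- **Cowl:** I swung it shut from behind with both open fingertips, and nothing caught on the bar. It is held flat with about 21 N on the two thumb pads. The fingertips are 97 mm above the bench, which is the height of the shut flange. The last picture shows the bar up through the slot.

**Disagreements:**
- The side and top cameras differed by about 4 mm on the tube's position. I used the mean, and the cartridge went in without resistance.
- I gripped the cartridge about 5 mm off centre along the finger pads and allowed for that when inserting it.
- In the last check the network put the thumb pad about 3 pixels from where I calculated it should be. The fingertips look to be on the pads in the picture.

The bystanders looked undisturbed in the pictures, but I did not measure them again at the end.

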